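# Scoop the chilling pucks out of the bin into the ice bucket

### The job

Fill the metal scoop with both blue chilling pucks at once (they slide away from it, so use a corner of the white bin as the backstop), lift them out together and tip them into the steel ice bucket. Only the scoop may touch the pucks, never the gripper. Then put the empty scoop back flat in the middle of its black tray, handle up, leaving the bucket standing where it is and everything else on the desk in its place.

Things in the scene. Friction and masses are not known exactly. Their poses are not given: they have to be found in the camera images.
- bin: White open plastic bin, fixed, long side roughly along world x. Outside 330 x 210 x 60 mm high, walls and floor 5 mm thick: inside 320 x 200 mm, inner floor 5 mm above the desk. Origin: centre of the underside; x along the 330 mm side, y along the 210 mm side. The pucks start in its +y half (centres at y +12 to +62, x -125 to -30 mm). Slippery: friction about 0.3 with pucks and scoop pan.
- scoop: Steel hand scoop, loose, 240 g, starting flat in the tray. Pan 150 mm long (x), 76 mm wide (y), flat floor 2.5 mm thick, open lip at x = -75 mm; 3 mm cheeks rise from 4 mm high, 13 mm behind the lip to 38 mm at mid-length; back wall 42 mm high at x = +75 mm. Inside 70 x 147 mm: holds both pucks in line. Black handle over the rear. Origin: centre of the underside; -x points out of the lip, z up.
- scoop_grip (a point): Point to hold on the scoop's black upright handle: a rounded block 44 mm long (along scoop x), 24 mm thick (along scoop y: close the fingers across this), from 46 to 120 mm above the underside. The point lies on the handle's axis at x = +50 mm, 90 mm above the underside. Same axes as the scoop.
- scoop_lip (a point): Middle of the scoop's front lip, on its underside (x = -75 mm, y = 0, z = 0 of the scoop).
- tray: Black drip tray, fixed, the scoop's resting place. Outside 210 x 130 mm, rim 10 mm high and 4 mm thick, inner floor 4 mm above the desk, inside 202 x 122 mm. Origin: centre of the underside; x along the 210 mm side.
- bucket: Round steel ice bucket, loose, 700 g, straight walls: outside radius 90 mm, height 85 mm, wall 4 mm, inner floor 5 mm above its underside; two small black loop handles on facing sides reach 34 mm outside the wall at 72 mm height. Origin: centre of the underside.
- puck_a_center (a point): Centre of a blue chilling puck: hard slippery plastic pebble-shaped disc, diameter 60 mm, 30 mm thick, 90 g, rim fully rounded (its underside curves up from a flat of 12 mm radius), loose, lying flat on the bin floor. It slides away ahead of the scoop until something backs it.
- puck_b_center (a point): Centre of the second, identical blue chilling puck.
- tumbler: Bystander: clear glass tumbler, 80 mm across, 90 mm high, loose. Origin: centre of its underside.
- mug: Bystander: white mug, 82 mm across, 90 mm high, loose. Origin: centre of its underside.
- bottle: Bystander: green glass bottle, 68 mm across, 200 mm high, loose. Origin: centre of its underside.

How it is judged (in metres and radians):
On the way, in this order (a step that is already met when the one before it is completed fails the run):
1. both pucks lie in the scoop together, lifted clear above the bin's rim (x of puck_a_center in the frame of scoop between -0.07 and 0.065 m and y of puck_a_center in the frame of scoop between -0.035 and 0.035 m and z of puck_a_center in the frame of scoop between 0.008 and 0.05 m and x of puck_b_center in the frame of scoop between -0.07 and 0.065 m and y of puck_b_center in the frame of scoop between -0.035 and 0.035 m and z of puck_b_center in the frame of scoop between 0.008 and 0.05 m and height (world z) of scoop above 0.075 m and angle between scoop's own z axis and vertical below 0.5 rad), for 0.2 s.
2. both pucks lie inside the ice bucket (horizontal distance between each of puck_a_center, puck_b_center and bucket below 0.085 m and z of puck_a_center in the frame of bucket between 0.005 and 0.075 m and z of puck_b_center in the frame of bucket between 0.005 and 0.075 m), for 0.2 s.
At the end, for the whole second after the job is handed in: Both pucks rest inside the upright ice bucket (centres within 85 mm of its axis, below its rim; bucket tilt under 0.1 rad); the scoop lies still in its tray, handle up, level within 0.05 rad, origin within 40 mm of the tray's middle, underside under 5 mm above the tray floor (all of step 2 and linear speed of each of puck_a, puck_b, scoop below 0.03 m/s and angle between bucket's own z axis and vertical below 0.1 rad and horizontal distance between scoop and tray below 0.04 m and z of scoop in the frame of tray below 0.009 m and angle between scoop's own z axis and vertical below 0.05 rad); the robot touches nothing.
It fails at once if the gripper touches a puck (contact force between any of the arm, the fingers and puck_a above 0.5 N or contact force between any of the arm, the fingers and puck_b above 0.5 N).
It fails at once if the bucket is tipped or shoved more than 50 mm (angle between bucket's own z axis and vertical above 0.35 rad or distance of bucket from where it was at the start of the episode above 0.05 m).
It fails at once if a bystander is moved more than 30 mm (distance of any of tumbler, mug, bottle from where it was at the start of the episode above 0.03 m).
It also fails if it takes over 72 s, if anything falls off the work surface, if the arm or the gripper's body presses on something with over 40 N, if the wrist force passes 120 N, or if a joint passes its speed limit or range.

### The arm

A 6-joint arm with a two-finger parallel gripper is mounted at the origin on the work surface. World frame = base frame: x ahead of the robot, y to its left, z up, the work surface at z = 0. Lengths are in m, angles in degrees, forces in N, time in s.
With the tool pointing down it reaches from about 0.35 to 0.8 m from the base axis. Payload 7.3 kg.
Tool frame: the origin (TCP) lies at the very end of the fingers, on their centre line; the grasp point (between the pads) lies 19 mm behind it; z points along the fingers, y is the line along which they close (so a half turn about z gives the same grasp; the last joint's range is limited). The gripper opens to 85 mm and grips with 20 to 120 N. Pads are 22 mm wide; open, the fingers measure 114 mm over their backs; the gripper's body (76 mm by 85 mm) begins 54 mm behind the grasp point. The pads swing forward as they close: fully open they stand 13 mm farther back than shut.
Start: joints at [-82.735, 19.595, 87.324, -0, 73.075, -8.365], TCP at [0.141, -0.506, 0.231] pointing down, gripper open.
Joint ranges: [-145.02, 145.02], [-44.19, 115.74], [2.07, 154.8], [-57.11, 237.11], [16.16, 152.29], [-177.93, 177.93]. Speed limits (degrees/s): [147.25, 147.25, 180, 180, 180, 180].

### API

Orientations are given as [roll, pitch, yaw] about the fixed x, y, z axes, in that order (R = Rz(yaw) Ry(pitch) Rx(roll)).
In Python, from cell import ctrl gives the robot as it stands.
- The arm moves only by the shell command python3 nudge.py [OPENING] [FORCE], which reads ROWS from standard input. ROWS is a JSON object whose key "motion" holds a list of rows, 1 to 8 of them, each of 6 numbers: dx, dy, dz in m, then a rotation vector rx, ry, rz in degrees; each row shifts and turns the commanded pose from where the row before left it, along the tool's axes as they then stand; what a row does not reach is not made up. A row lasts 1/12 s, in which the tool goes at most 0.0417 m and 7.16 degrees, less where a joint would pass 70% of its speed; a pose out of reach is approached as far as the arm can. OPENING is the finger opening in m, set as the command begins (- or left out keeps the last). The fingers move at their own pace and stop on an object; FORCE is the grip in N (left out, the last holds). Time passes only in rows, so rows that do not move let the fingers close. It prints the time, the measured TCP pose, the force, the opening and the grip force at its end. Input that does not fit is refused with a message, and nothing moves.
- ctrl.sense(): the state, without advancing time (a new reading comes with each control period).
- ctrl.capture(name): name is "scene" or "top" or "wrist"; returns the picture (420x560x3 uint8, blue, green, red); there is no depth.
- ctrl.camera_model(name): a dict with "fx", "fy", "cx", "cy" (pixels), "world_from_camera" (4x4, takes a point from camera to world coordinates). Camera axes: x right, y up, looking along -z (the intrinsics and any distortion apply to the point x, -y, -z); pixel columns grow to the right and rows downward; lengths in m; the calibration is good to about 2 mm. A picture is of the moment at which its call begins: read the wrist's pose just before it. camera_model takes no time and is no camera call; for the wrist camera it gives the pose at the moment of the call.
- ctrl.hand_in(): hands the job in; it is judged then, once.
The state is a dict: "time": time; "joint_positions": joint angles; "qd": joint speeds; "joint_torque": joint torques, N m; "ee_pos": TCP position; "tool_rot": TCP orientation; "wrist_force": force on the tool from outside, world axes, zero at the start; "wrist_torque": the same for the moment, N m; "finger_gap": finger opening in m; "grip_force": force on a finger pad.
Only numpy, scipy, OpenCV 4.12 (cv2) and the standard library are available. Lean on these libraries where they do the work, as an engineer would, in place of code of your own. Each camera call takes 0.05 s, during which the arm holds its last target. There are 200 camera calls.

## Working session

There is one attempt and no reset: what is moved stays moved. The work goes in short steps, Python scripts to look and compute and a shell command to move; the robot and the scene stay as the last step left them, time stands still between calls to the robot, and variables do not carry over. Pictures are saved under pics/ and viewed, at most 10 in all, crops included, and the job is handed in when it is done.

```bash
ls; mkdir -p pics
python3 - <<'E'
from cell import ctrl
import cv2,numpy as np
s=ctrl.sense();print(s)
a=[]
for n in("scene","top"):
    im=ctrl.capture(n);cv2.imwrite(f"pics/{n}0.png",im);m=ctrl.camera_model(n);print(n,m)
E
```

```text
cell.py
nudge.py
pics
{'time': 0.0, 'joint_positions': array([-8.27347628e+01,  1.96376108e+01,  8.73770866e+01,  3.05679595e-04,
        7.30753583e+01, -8.36496170e+00]), 'qd': array([ 0.05066297, -0.06416196,  0.0881411 , -0.01860659,  0.04346088,
       -0.01400358]), 'joint_torque': array([-2.61962741e-04, -4.33682120e+01, -2.46013963e+01, -1.82199806e-04,
        7.96997803e-03,  2.44041229e-05]), 'ee_pos': array([ 0.14142288, -0.50517509,  0.2306162 ]), 'tool_rot': array([-1.79910945e+02, -1.33903112e-02,  1.56300993e+01]), 'wrist_force': array([-0.36615951, -0.69144498, -0.15420259]), 'wrist_torque': array([-0.01510403, -0.02663303,  0.03051093]), 'grip_force': 0.0, 'finger_gap': 0.08545282612614379}
scene {'fx': 470.44517333383357, 'fy': 470.44517333383357, 'cx': 279.62228912767154, 'cy': 209.06256236152907, 'world_from_camera': array([[-3.86953861e-01, -7.98335413e-01,  4.61440439e-01,
         1.13971116e+00],
       [ 9.22099071e-01, -3.34955250e-01,  1.93747991e-01,
         2.57033731e-01],
       [-1.13984613e-04,  5.00465333e-01,  8.65756570e-01,
         1.09455995e+00],
       [ 0.00000000e+00,  0.00000000e+00,  0.00000000e+00,
         1.00000000e+00]])}
top {'fx': 546.9011299822193, 'fy': 546.9011299822193, 'cx': 277.07962380817645, 'cy': 202.80598352885414, 'world_from_camera': array([[ 0.00480227,  0.98432811, -0.17628131,  0.37251716],
       [-0.99991405,  0.00257614, -0.01285498, -0.00459085],
       [-0.01219939,  0.17632789,  0.98425589,  1.39918218],
       [ 0.        ,  0.        ,  0.        ,  1.        ]])}
```
View pics/scene0.png

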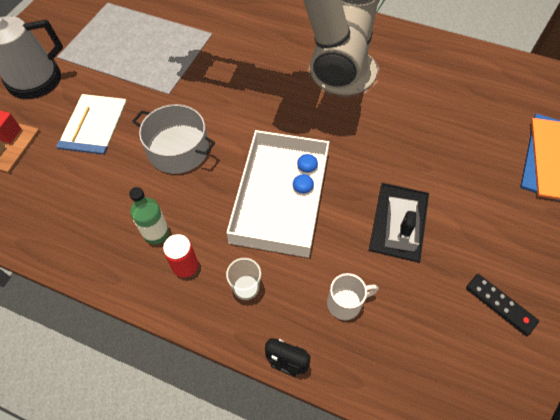

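View pics/top0.png

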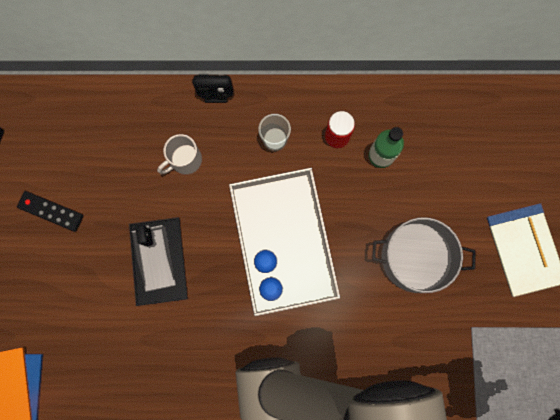

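The scene view shows the bucket at (175,138), bin at (280,192), pucks at (307,163) and (303,184), and tray with scoop at (400,222), its handle at (408,224). The top view shows pucks at (265,261) and (271,289), scoop handle at (143,235) at the far (+x) end, and bucket at (423,255). The pucks are nearly in line along the bin's long side, and the lip points toward the robot (-x).

Create h.py:
```python
from cell import ctrl
import cv2,numpy as np
from scipy.spatial.transform import Rotation as R
def ray(m,uv):
    uv=np.atleast_2d(np.asarray(uv,float));T=m["world_from_camera"]
    d=np.c_[(uv[:,0]-m["cx"])/m["fx"],-(uv[:,1]-m["cy"])/m["fy"],-np.ones(len(uv))]@T[:3,:3].T
    return T[:3,3],d
def plane(m,uv,z):
    o,d=ray(m,uv);return o+d*((z-o[2])/d[:,2])[:,None]
def tri(m1,a,m2,b):
    o1,d1=ray(m1,a);o2,d2=ray(m2,b);out=[]
    for p,q in zip(d1,d2):
        t=np.linalg.lstsq(np.c_[p,-q],o2-o1,rcond=None)[0]
        A,B=o1+t[0]*p,o2+t[1]*q;out.append(np.r_[(A+B)/2,np.linalg.norm(A-B)])
    return np.array(out)
def comps(mask,amin):
    c,_=cv2.findContours(mask.astype(np.uint8)*255,cv2.RETR_EXTERNAL,cv2.CHAIN_APPROX_NONE)
    return [x for x in c if cv2.contourArea(x)>amin]
def cen(c):
    M=cv2.moments(c);return np.array([M["m10"]/M["m00"],M["m01"]/M["m00"]])
def rect(pts):
    (c,s,a)=cv2.minAreaRect(pts[:,:2].astype(np.float32)*1000);return np.round(c,1),np.round(s,1),round(a,2)
```

```bash
cat > m1.py <<'E'
from h import *
np.set_printoptions(suppress=True,precision=4)
I={n:cv2.imread(f"pics/{n}0.png") for n in("scene","top")};M={n:ctrl.camera_model(n) for n in I}
P={};B={}
for n in I:
    hsv=cv2.cvtColor(I[n],cv2.COLOR_BGR2HSV);h,s,v=cv2.split(hsv)
    P[n]=[cen(c) for c in comps((h>100)&(h<130)&(s>150)&(v>60),60)];P[n]=[p for p in P[n] if 200<p[0]<350]
    P[n].sort(key=lambda p:p[1]);
    w=cv2.morphologyEx(((s<60)&(v>120)).astype(np.uint8),cv2.MORPH_OPEN,np.ones((3,3)))
    cs=comps(w,2000);b=max(cs,key=lambda c:cv2.contourArea(c)*(abs(cen(c)[0]-280)<40));hull=cv2.convexHull(b)
    q=cv2.approxPolyDP(hull,6,True)[:,0];B[n]=q;print(n,"pucks",P[n],"bin quad",q.tolist(),rect(plane(M[n],hull[:,0],.06)))
    g=np.float32(plane(M[n],q,.06))[:,:3];print(g)
print("pucks far->?",tri(M["top"],P["top"],M["scene"],P["scene"][::-1]))
E
python3 m1.py
python3 - <<'E'
import cv2
I=cv2.imread("pics/top0.png")
a=cv2.resize(I[205:320,360:485],None,fx=3.2,fy=3.2,interpolation=2);b=cv2.resize(I[205:320,105:230],None,fx=3.2,fy=3.2,interpolation=2)
cv2.imwrite("pics/crop.png",cv2.hconcat([a,b]))
E
```

```text
scene pucks [array([306.9609, 162.7688]), array([302.8031, 183.4501])] bin quad [[255, 130], [328, 141], [308, 256], [229, 242]] (array([530.7,   1.5]), array([358.1, 211.4]), 11.82)
[[ 0.3782 -0.1378  0.06  ]
 [ 0.3355  0.0648  0.06  ]
 [ 0.682   0.1387  0.06  ]
 [ 0.7218 -0.0525  0.06  ]]
top pucks [array([265.0828, 261.0592]), array([270.4642, 288.596 ])] bin quad [[559, 0], [559, 59], [0, 59], [0, 0]] (array([1077. ,   14.3]), array([1489.7,  168.7]), 89.86)
[[ 1.1596 -0.7307  0.06  ]
 [ 0.9932 -0.7165  0.06  ]
 [ 0.9944  0.743   0.06  ]
 [ 1.1632  0.759   0.06  ]]
pucks far->? [[0.4702 0.0435 0.0228 0.0014]
 [0.402  0.0294 0.0234 0.0012]]
```

View pics/crop.png

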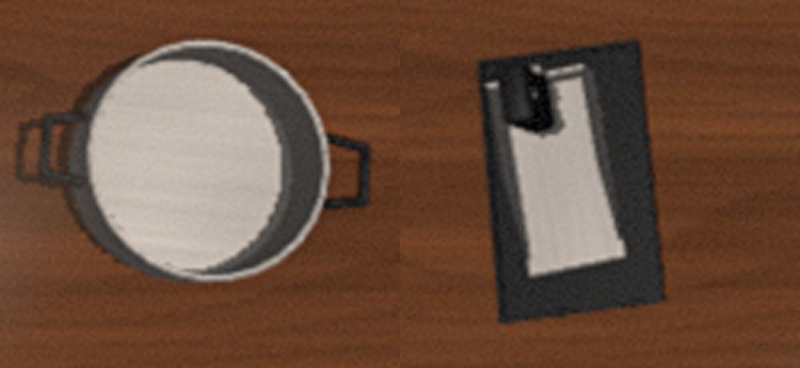

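The crop shows the bucket on the left, rim centre near (203,161), with its black loops on the ±y sides. On the right is the tray, corners (480,60), (638,41), (665,299), (500,321), with the scoop lip at the bottom, corners (529,276) and (625,256).

```bash
cat > m2.py <<'E'
from h import *
np.set_printoptions(suppress=True,precision=4)
I=cv2.imread("pics/top0.png");M=ctrl.camera_model("top");S=ctrl.camera_model("scene")
h,s,v=cv2.split(cv2.cvtColor(I,cv2.COLOR_BGR2HSV))
w=(s<60)&(v>120);r=np.zeros_like(w);r[160:325,222:345]=1
b=max(comps(w&r,2000),key=cv2.contourArea);hull=cv2.convexHull(b);q=cv2.approxPolyDP(hull,5,True)[:,0]
print("bin",q.tolist(),rect(plane(M,hull[:,0],.06)));print(plane(M,q,.06))
o=np.array([[231,184],[313,170],[338,298],[256,314]])
qs=np.array([[308,256],[229,242],[255,130],[328,141]])
f=lambda x,off:np.array([off[0],205])+(np.array(x,float)-[off[1],0])/3.2
rim=f([(135,62),(200,41),(260,56),(310,105),(330,165),(315,220),(280,262),(210,281),(150,268)],(360,0))
P=plane(M,rim,.085);A=np.c_[2*P[:,:2],np.ones(len(P))];x=np.linalg.lstsq(A,(P[:,:2]**2).sum(1),rcond=None)[0]
print("bucket",x[:2],"r",np.sqrt(x[2]+x[0]**2+x[1]**2),"floor c",plane(M,f([(185,165)],(360,0)),.005))
t=f([(480,60),(638,41),(665,299),(500,321)],(105,400));T=plane(M,t,.01);print("tray",T,rect(T))
l=f([(529,276),(625,256)],(105,400));L=plane(M,l,.0065);print("lip",L,np.linalg.norm(L[0]-L[1]),"mid",L.mean(0))
bw=plane(M,f([(487,86),(583,68)],(105,400)),.046);print("backwall top",bw,"mid",bw.mean(0),"len",np.linalg.norm(bw.mean(0)-L.mean(0)))
E
python3 m2.py
```

```text
bin [[311, 168], [339, 298], [254, 315], [229, 184]] (array([520.1,  -2.5]), array([331.2, 211.2]), 11.85)
[[ 0.7015 -0.072   0.06  ]
 [ 0.3798 -0.1374  0.06  ]
 [ 0.3386  0.067   0.06  ]
 [ 0.6599  0.1336  0.06  ]]
bucket [ 0.4815 -0.341 ] r 0.09025205167900915 floor c [[ 0.4846 -0.3441  0.005 ]]
tray [[0.5656 0.3916 0.01  ]
 [0.5814 0.2649 0.01  ]
 [0.3771 0.2362 0.01  ]
 [0.3596 0.3651 0.01  ]] (array([471.3, 314.7]), array([207.7, 130. ]), 7.77)
lip [[0.3945 0.3448 0.0065]
 [0.4104 0.2696 0.0065]] 0.07690598932033933 mid [0.4025 0.3072 0.0065]
backwall top [[0.5401 0.3747 0.046 ]
 [0.5546 0.3002 0.046 ]] mid [0.5474 0.3375 0.046 ] len 0.153192778525157
```

```bash
echo '{"motion": [[0,0,0,0,0,3.83],[0.039,-0.0094,0,0,0,0],[0.039,-0.0094,0,0,0,0],[0.039,-0.0094,0,0,0,0],[0.039,-0.0094,0,0,0,0],[0.039,-0.0094,0,0,0,0],[0.039,-0.0094,0,0,0,0],[0.039,-0.0094,0,0,0,0]]}' | python3 nudge.py .085 60
echo '{"motion": [[0.039,-0.0094,0,0,0,0],[0.039,-0.0094,0,0,0,0],[0.0101,-0.0394,0,0,0,0],[0.0101,-0.0394,0,0,0,0],[0.0101,-0.0394,0,0,0,0],[0.0101,-0.0394,0,0,0,0],[0.0101,-0.0394,0,0,0,0],[0.0101,-0.0394,0,0,0,0]]}' | python3 nudge.py
echo '{"motion": [[0.0101,-0.0394,0,0,0,0],[0.0101,-0.0394,0,0,0,0],[0.0101,-0.0394,0,0,0,0],[0.0101,-0.0394,0,0,0,0],[0.0101,-0.0394,0,0,0,0],[0.0101,-0.0394,0,0,0,0],[0.0101,-0.0394,0,0,0,0],[0.0101,-0.0394,0,0,0,0]]}' | python3 nudge.py
echo '{"motion": [[0,-0.02,0,0,0,0],[0,0,0,0,0,0],[0,0,0,0,0,0]]}' | python3 nudge.py
python3 - <<'E'
from h import *
np.set_printoptions(suppress=True,precision=4)
m=ctrl.camera_model("wrist");cv2.imwrite("pics/w1.png",ctrl.capture("wrist"));np.save("w1.npy",m["world_from_camera"]);print(m,ctrl.sense()["ee_pos"],ctrl.sense()["tool_rot"])
cv2.imwrite("pics/top1.png",ctrl.capture("top"))
E
```

```text
time: 0.77
ee_pos: [0.3967, -0.384, 0.231]
tool_rot: [-180.0, 0.0, 11.8]
wrist_force: [0.2, -1.7, 1.0]
finger_gap: 0.0849
grip_force: 0.0
time: 1.43
ee_pos: [0.4782, -0.1052, 0.231]
tool_rot: [-180.0, 0.0, 11.8]
wrist_force: [0.9, -0.2, 0.6]
finger_gap: 0.0849
grip_force: 0.0
time: 2.1
ee_pos: [0.4928, 0.2199, 0.231]
tool_rot: [180.0, 0.0, 11.8]
wrist_force: [1.1, 0.1, 0.3]
finger_gap: 0.0851
grip_force: 0.0
time: 2.35
ee_pos: [0.4887, 0.2382, 0.2306]
tool_rot: [180.0, 0.1, 12.0]
wrist_force: [1.0, -0.7, -0.5]
finger_gap: 0.0849
grip_force: 0.0
{'fx': 292.9978314513117, 'fy': 292.9978314513117, 'cx': 277.6764398655757, 'cy': 210.09175388787446, 'world_from_camera': array([[ 0.2067,  0.9239,  0.3221,  0.5718],
       [-0.9784,  0.1951,  0.0684,  0.2555],
       [ 0.0003, -0.3292,  0.9442,  0.3725],
       [ 0.    ,  0.    ,  0.    ,  1.    ]])} [0.489  0.2371 0.2308] [179.9569   0.0648  11.8555]
```

View pics/w1.png

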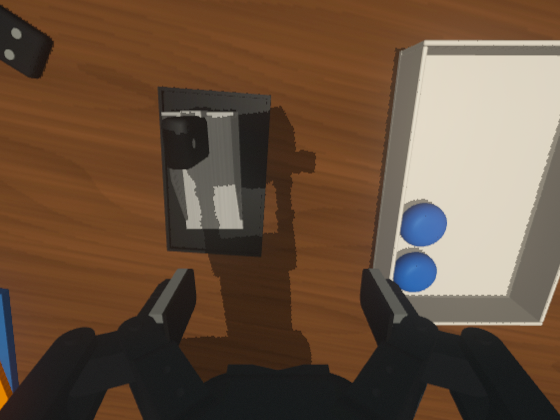

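The wrist view shows the tray from (160,88) to (262,255), with the scoop handle at about (163-208,117-168) and the lip corners at (187,228) and (243,229). The pucks lie at (423,225) and (414,271), beside the bin's +y wall.

```bash
cat > m3.py <<'E'
from h import *
np.set_printoptions(suppress=True,precision=4)
M=ctrl.camera_model("top");W=dict(ctrl.camera_model("wrist"));W["world_from_camera"]=np.load("w1.npy")
f=lambda x:np.array([105,205])+(np.array(x,float)-[400,0])/3.2
print("lip",tri(M,f([(529,276),(625,256)]),W,[(187,228.5),(243,229.5)]))
print("bw",tri(M,f([(487,86),(583,68)]),W,[(162,113),(235,112)]))
print("tray",tri(M,f([(480,60),(638,41),(665,299),(500,321)]),W,[(159,88),(271,95),(261,256),(168,250)]))
I=cv2.imread("pics/w1.png");h,s,v=cv2.split(cv2.cvtColor(I,cv2.COLOR_BGR2HSV))
b=[cen(c) for c in comps((h>100)&(h<130)&(s>150)&(v>60),400)];b=sorted([x for x in b if x[0]>350],key=lambda p:p[1]);print(b)
t=np.array([[265.08,261.06],[270.46,288.6]])
P=tri(M,t,W,b);print("pucks",P)
for q in (P,plane(M,t,.022),plane(W,b,.022)):
    d=q[:,:2]-[.5201,-.0025];a=np.radians(11.85);print("binframe",d@np.array([[np.cos(a),-np.sin(a)],[np.sin(a),np.cos(a)]]))
print("bin rim corners",tri(M,[[254,315],[229,184]],W,[(377,322),(402,47)]))
E
python3 m3.py
```

```text
lip [[0.3945 0.3448 0.004  0.0012]
 [0.4104 0.2693 0.0075 0.0002]]
bw [[0.541  0.3766 0.0393 0.0001]
 [0.5572 0.302  0.0315 0.0031]]
tray [[ 0.5648  0.3899  0.0168  0.0006]
 [ 0.5838  0.2666 -0.0014  0.0015]
 [ 0.3769  0.2372  0.0083  0.0015]
 [ 0.3596  0.3652  0.0091  0.0001]]
[array([420.1481, 232.0646]), array([414.5311, 273.4309])]
pucks [[0.4665 0.0446 0.0291 0.008 ]
 [0.4021 0.0288 0.0239 0.0002]]
binframe [[-0.0427  0.0571]
 [-0.1091  0.0549]]
binframe [[-0.0393  0.0545]
 [-0.109   0.0549]]
binframe [[-0.0487  0.0562]
 [-0.1103  0.0539]]
bin rim corners [[0.3371 0.0689 0.053  0.004 ]
 [0.6645 0.1376 0.0177 0.0089]]
```

```bash
echo '{"motion": [[0.0183,-0.0289,0.01,0,0,0],[0.0183,-0.0289,0.01,0,0,0],[0.0183,-0.0289,0.01,0,0,0],[0,0,0,0,0,0],[0,0,0,0,0,0],[0,0,0,0,0,0]]}' | python3 nudge.py
python3 - <<'E'
from h import *
m=ctrl.camera_model("wrist");cv2.imwrite("pics/w2.png",ctrl.capture("wrist"));np.save("w2.npy",m["world_from_camera"]);print(ctrl.sense()["ee_pos"],ctrl.sense()["tool_rot"])
E
```

```text
time: 2.95
ee_pos: [0.5256, 0.332, 0.2011]
tool_rot: [180.0, 0.0, 11.7]
wrist_force: [-0.1, -1.0, 0.3]
finger_gap: 0.0851
grip_force: 0.0
[0.52567065 0.33187367 0.2016948 ] [ 1.79973598e+02 -9.01503688e-03  1.16968268e+01]
```

View pics/w2.png

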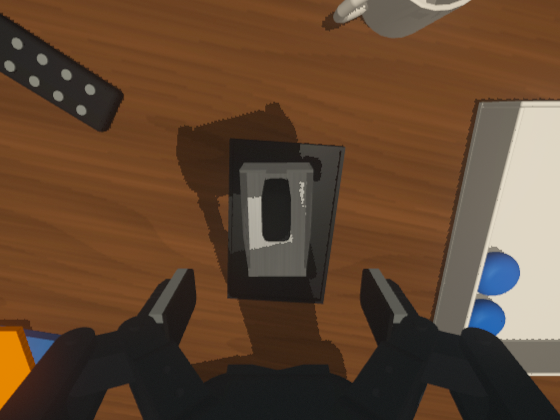

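The handle at (262-291,178-242) is centred between the fingers and square to them. The lip corners are at (247,276) and (307,276).

```bash
cat > m4.py <<'E'
from h import *
np.set_printoptions(suppress=True,precision=4)
W=dict(ctrl.camera_model("wrist"));W["world_from_camera"]=np.load("w2.npy")
V=dict(W);V["world_from_camera"]=np.load("w1.npy")
L=plane(W,[(247,276.5),(307,276.5)],.0065);print("lip",L,L.mean(0))
print("tri lip",tri(V,[(187,228.5),(243,229.5)],W,[(247,276.5),(307,276.5)]))
print("handle top back/mid",plane(W,[(277,178),(277,200)],.124),"bw top",plane(W,[(242,163.5),(312,163.5)],.046))
t=np.radians(11.7);ex=np.array([np.cos(t),np.sin(t)])
o=L.mean(0)[:2]+.075*ex;g=o+.05*ex;print("origin",o,"grip",g)
d=g-[.5256,.3319];print("tool d",d@ex,d@[np.sin(t),-np.cos(t)])
E
python3 m4.py
```

```text
lip [[0.395  0.346  0.0065]
 [0.411  0.2684 0.0065]] [0.403  0.3072 0.0065]
tri lip [[0.3922 0.3455 0.0007 0.0017]
 [0.4113 0.2689 0.008  0.0012]]
handle top back/mid [[0.5594 0.3392 0.124 ]
 [0.5422 0.3357 0.124 ]] bw top [[0.5493 0.3736 0.046 ]
 [0.5637 0.3039 0.046 ]]
origin [0.4764 0.3224] grip [0.5254 0.3325]
tool d -9.101119808594532e-05 -0.0006386631826287942
```

```bash
echo '{"motion": [[0,-0.0006,0.03,0,0,0],[0,0,0.03,0,0,0],[0,0,0.03,0,0,0],[0,0,0.0365,0,0,0],[0,0,0,0,0,0],[0,0,0,0,0,0],[0,0,0,0,0,0]]}' | python3 nudge.py
echo '{"motion": [[0,0,0,0,0,0],[0,0,0,0,0,0],[0,0,0,0,0,0],[0,0,0,0,0,0],[0,0,0,0,0,0],[0,0,0,0,0,0],[0,0,0,0,0,0],[0,0,0,0,0,0]]}' | python3 nudge.py 0 100
echo '{"motion": [[0,0,0,0,0,0],[0,0,0,0,0,0],[0,0,-0.03,0,0,0],[0,0,-0.04,0,0,0],[0,0,-0.04,0,0,0],[0,0,-0.04,0,0,0],[0,0,0,0,0,0],[0,0,0,0,0,0]]}' | python3 nudge.py
python3 - <<'E'
from h import *
m=ctrl.camera_model("wrist");cv2.imwrite("pics/w3.png",ctrl.capture("wrist"));np.save("w3.npy",m["world_from_camera"]);print(ctrl.sense()["ee_pos"],ctrl.sense()["tool_rot"])
E
```

```text
time: 3.58
ee_pos: [0.5266, 0.3339, 0.0774]
tool_rot: [-180.0, -0.2, 11.7]
wrist_force: [0.5, 0.2, 1.2]
finger_gap: 0.0853
grip_force: 0.0
time: 4.25
ee_pos: [0.5254, 0.3342, 0.0755]
tool_rot: [-180.0, -0.1, 11.8]
wrist_force: [-0.6, -2.0, 5.3]
finger_gap: 0.023
grip_force: 98.0
time: 4.92
ee_pos: [0.526, 0.3346, 0.227]
tool_rot: [-179.9, -0.3, 11.8]
wrist_force: [0.3, 0.5, -4.1]
finger_gap: 0.0226
grip_force: 98.9
[0.52487197 0.33404565 0.22437006] [1.79990623e+02 1.82758521e-02 1.18061928e+01]
```

View pics/w3.png

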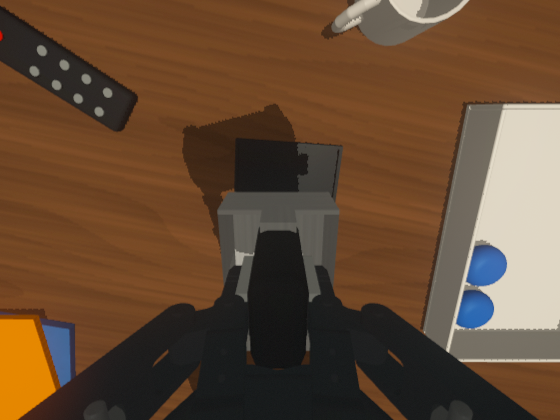

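```bash
echo '{"motion": [[0.0076,0.039,0,0,0,0],[0.0076,0.039,0,0,0,0],[0.0076,0.039,0,0,0,0],[0.0076,0.039,0,0,0,0],[0.0076,0.039,0,0,0,0],[0.0076,0.039,0,0,0,0],[0.0076,0.039,0,0,0,0]]}' | python3 nudge.py
echo '{"motion": [[0,0,0.02,0,0,0],[0,0,0.02,0,0,0],[0,0,0.02,0,0,0],[0,0,0,0,0,0],[0,0,0,0,0,0],[0,0,0,0,0,0]]}' | python3 nudge.py
python3 - <<'E'
from h import *
s=ctrl.sense();print(s["ee_pos"],s["tool_rot"],s["wrist_force"])
a=ctrl.capture("scene");b=ctrl.capture("top");cv2.imwrite("pics/s4.png",a);cv2.imwrite("pics/t4.png",b)
cv2.imwrite("pics/c4.png",cv2.hconcat([cv2.resize(a[110:280,210:350],None,fx=2.85,fy=2.85),cv2.resize(b[160:330,210:350],None,fx=2.85,fy=2.85)]))
p=s["ee_pos"][:2]-[.5201,-.0025];t=np.radians(11.85);print("bin",p@[np.cos(t),np.sin(t)],p@[-np.sin(t),np.cos(t)])
E
```

```text
time: 5.55
ee_pos: [0.6323, 0.0759, 0.2216]
tool_rot: [-179.9, 0.3, 11.8]
wrist_force: [0.3, 0.2, -2.3]
finger_gap: 0.0226
grip_force: 98.9
time: 6.05
ee_pos: [0.633, 0.078, 0.1646]
tool_rot: [-180.0, 0.0, 11.8]
wrist_force: [0.5, 0.3, -1.9]
finger_gap: 0.0228
grip_force: 99.3
[0.63303595 0.07796252 0.16455357] [-1.79994166e+02  4.80187769e-02  1.18197623e+01] [ 0.51648335  0.31277862 -1.8746746 ]
bin 0.1270521207482786 0.05555633073605696
```

View pics/c4.png

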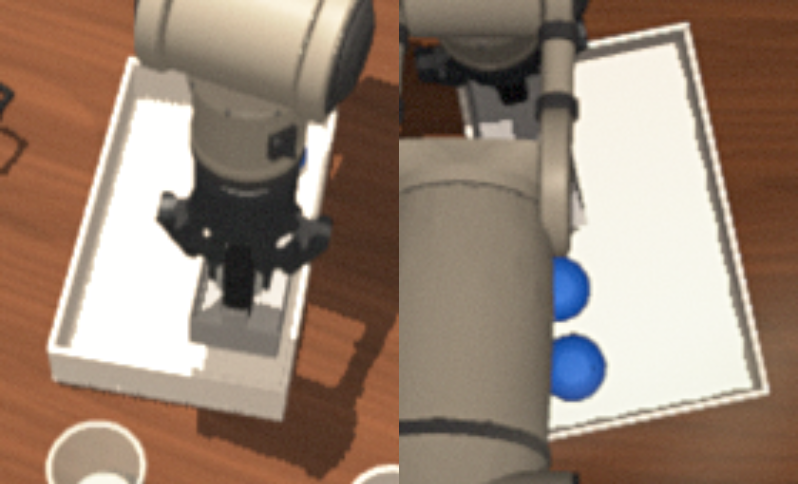

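The scene crop shows the scoop over the bin's far +y end. In the top crop its lip corner is at (585,220), clear of the far puck at (565,290).

Run:
```python
from h import *
M=ctrl.camera_model("top");p=plane(M,[(210+(585-399)/2.85,160+220/2.85)],.094)[0,:2]-[.5201,-.0025];t=np.radians(11.85);print("lip right corner bin",p@[np.cos(t),np.sin(t)],p@[-np.sin(t),np.cos(t)])
```

```text
lip right corner bin 0.006233353018038883 0.018012979442780134
```

```bash
echo '{"motion": [[-0.001,0,0.03,0,0,0],[0,0,0.03,0,0,0],[0,0,0.02,0,0,0],[0,0,0.005,0,0,0],[0,0,0,0,0,0],[0,0,0,0,0,0],[0,0,0,0,0,0]]}' | python3 nudge.py
echo '{"motion": [[0,0,0.0015,0,0,0],[0,0,0,0,0,0],[0,0,0,0,0,0],[0,0,0,0,0,0]]}' | python3 nudge.py
```

```text
time: 6.73
ee_pos: [0.6336, 0.0776, 0.0821]
tool_rot: [179.9, -0.2, 11.8]
wrist_force: [0.4, 0.6, -1.8]
finger_gap: 0.0226
grip_force: 99.3
time: 7.07
ee_pos: [0.6323, 0.0775, 0.0788]
tool_rot: [180.0, -0.0, 11.8]
wrist_force: [-0.1, -0.1, -2.8]
finger_gap: 0.0227
grip_force: 99.3
```

```bash
echo '{"motion": [[0,0,-0.001,0,1.5,0],[0,0,0,0,0,0],[0,0,0,0,0,0]]}' | python3 nudge.py; echo '{"motion": [[0,0,0.001,0,0,0],[0,0,0,0,0,0],[0,0,0,0,0,0]]}' | python3 nudge.py;echo '{"motion": [[0,0,0.001,0,0,0],[0,0,0,0,0,0],[0,0,0,0,0,0]]}' | python3 nudge.py
```

```text
time: 7.32
ee_pos: [0.632, 0.0775, 0.0796]
tool_rot: [180.0, -1.5, 11.8]
wrist_force: [1.4, 1.0, -2.1]
finger_gap: 0.0232
grip_force: 99.5
time: 7.57
ee_pos: [0.6325, 0.0776, 0.0788]
tool_rot: [180.0, -1.5, 11.8]
wrist_force: [0.4, 0.3, 2.9]
finger_gap: 0.0232
grip_force: 100.2
time: 7.82
ee_pos: [0.6329, 0.0776, 0.0784]
tool_rot: [180.0, -1.6, 11.8]
wrist_force: [1.0, 0.1, 7.0]
finger_gap: 0.0225
grip_force: 100.8
```

```bash
echo '{"motion": [[-0.006,0,-0.00015,0,0,0],[-0.006,0,-0.00015,0,0,0],[-0.006,0,-0.00015,0,0,0],[-0.006,0,-0.00015,0,0,0],[-0.006,0,-0.00015,0,0,0],[-0.006,0,-0.00015,0,0,0],[-0.004,0,-0.0001,0,0,0],[0,0,0,0,0,0]]}' | python3 nudge.py
echo '{"motion": [[-0.005,0,-0.00013,0,0,0],[-0.005,0,-0.00013,0,0,0],[-0.005,0,-0.00013,0,0,0],[-0.005,0,-0.00013,0,0,0],[0,0,0,0,0,0]]}' | python3 nudge.py
python3 - <<'E'
from h import *
s=ctrl.sense();print(s["ee_pos"],s["tool_rot"],s["wrist_force"])
p=s["ee_pos"][:2]-[.5201,-.0025];t=np.radians(11.85);print("bin",p@[np.cos(t),np.sin(t)],p@[-np.sin(t),np.cos(t)])
a=ctrl.capture("wrist");b=ctrl.capture("top")
cv2.imwrite("pics/c5.png",cv2.hconcat([cv2.resize(a,None,fx=.7,fy=.7),cv2.resize(b[220:330,230:350],None,fx=3,fy=2.673)]))
E
```

```text
time: 8.48
ee_pos: [0.5935, 0.0692, 0.0786]
tool_rot: [180.0, -1.6, 11.8]
wrist_force: [1.3, -0.3, 6.7]
finger_gap: 0.0231
grip_force: 100.7
time: 8.9
ee_pos: [0.5739, 0.0651, 0.0785]
tool_rot: [180.0, -1.6, 11.8]
wrist_force: [1.2, -1.1, 6.3]
finger_gap: 0.0229
grip_force: 100.8
[0.57390668 0.06513934 0.07852721] [179.95775496  -1.62995026  11.80260124] [ 1.19637958 -1.05960939  6.32681583]
bin 0.06654973402980027 0.0551486339404335
```

View pics/c5.png

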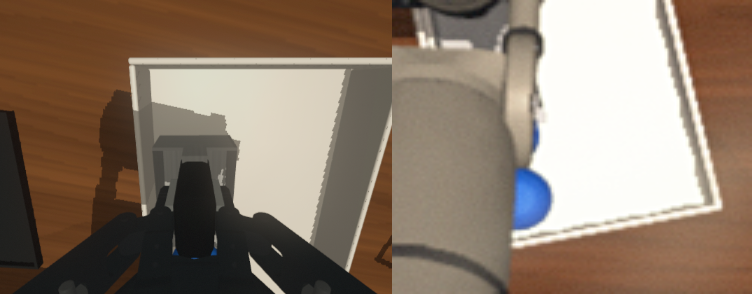

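The wrist half shows the scoop square in the bin's +y side with puck blue just under the handle at (195,253). The top half shows the nearer puck at (530,200) against the near wall and the other behind it in line.

```bash
echo '{"motion": [[-0.005,0,-0.00013,0,0,0],[-0.005,0,-0.00013,0,0,0],[-0.005,0,-0.00013,0,0,0],[-0.005,0,-0.00013,0,0,0],[-0.005,0,-0.00013,0,0,0],[-0.005,0,-0.00013,0,0,0]]}' | python3 nudge.py | grep -E "ee_pos|wrist|rot"
echo '{"motion": [[-0.005,0,-0.00013,0,0,0],[-0.005,0,-0.00013,0,0,0],[-0.005,0,-0.00013,0,0,0],[-0.005,0,-0.00013,0,0,0],[-0.005,0,-0.00013,0,0,0],[-0.005,0,-0.00013,0,0,0]]}' | python3 nudge.py | grep -E "ee_pos|wrist|rot"
echo '{"motion": [[-0.005,0,-0.00013,0,0,0],[-0.005,0,-0.00013,0,0,0],[-0.005,0,-0.00013,0,0,0],[-0.005,0,-0.00013,0,0,0]]}' | python3 nudge.py | grep -E "ee_pos|wrist|rot"
python3 - <<'E'
from h import *
s=ctrl.sense();p=s["ee_pos"][:2]-[.5201,-.0025];t=np.radians(11.85);print("bin",p@[np.cos(t),np.sin(t)],p@[-np.sin(t),np.cos(t)])
M=ctrl.camera_model("top");I=ctrl.capture("top");cv2.imwrite("pics/t6.png",I);h,s,v=cv2.split(cv2.cvtColor(I,cv2.COLOR_BGR2HSV))
for c in comps((h>100)&(h<130)&(s>150)&(v>60),15):
    if 220<cen(c)[0]<350: print(cv2.boundingRect(c),cv2.contourArea(c))
E
```

```text
ee_pos: [0.5456, 0.0591, 0.0787]
tool_rot: [179.9, -1.7, 11.8]
wrist_force: [2.9, -0.0, 8.5]
ee_pos: [0.5166, 0.0529, 0.0788]
tool_rot: [179.9, -1.8, 11.8]
wrist_force: [2.9, 0.1, 8.6]
ee_pos: [0.4971, 0.0488, 0.0788]
tool_rot: [179.9, -1.8, 11.8]
wrist_force: [4.4, 1.0, 8.1]
bin -0.011950269892551614 0.05490481663288426
(257, 263, 19, 17) 224.5
```

Run:
```python
from h import *
a=ctrl.capture("scene");b=cv2.imread("pics/t6.png");w=ctrl.capture("wrist")
r=lambda im:cv2.resize(im,(260,300))
cv2.imwrite("pics/c6.png",cv2.hconcat([r(a[120:250,220:333]),r(b[225:335,235:330]),r(w[60:420,130:442])]))
```

```text
(no output)
```

View pics/c6.png

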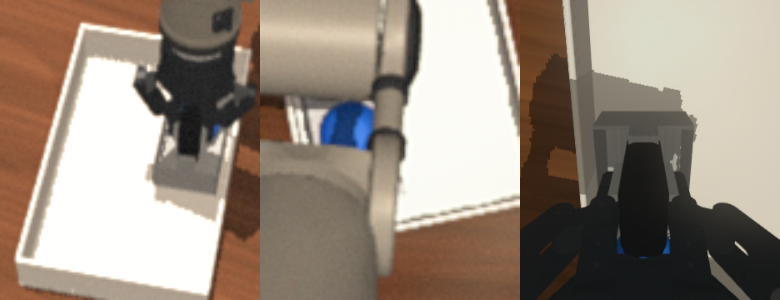

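The rear puck sits inside the pan under the handle (top crop, about (347,127)) and nothing has squeezed out sideways. I'm continuing to the wall.

```bash
echo '{"motion": [[-0.004,0,-0.0001,0,0,0],[-0.004,0,-0.0001,0,0,0],[-0.004,0,-0.0001,0,0,0],[-0.003,0,-0.0001,0,0,0],[0,0,0,0,0,0]]}' | python3 nudge.py | grep -E "ee_pos|wrist|rot"
echo '{"motion": [[-0.003,0,-0.0001,0,0,0],[-0.002,0,0,0,0,0],[0,0,0,0,0,0]]}' | python3 nudge.py | grep -E "ee_pos|wrist|rot"
```

```text
ee_pos: [0.4816, 0.0457, 0.0785]
tool_rot: [179.9, -1.7, 11.8]
wrist_force: [3.3, -0.1, 7.9]
ee_pos: [0.4771, 0.0446, 0.0785]
tool_rot: [179.9, -1.7, 11.8]
wrist_force: [3.3, -0.3, 8.3]
```

```bash
for i in 1; do echo '{"motion": [[-0.002,0,-0.00005,0,0,0],[0,0,0,0,0,0],[0,0,0,0,0,0]]}' | python3 nudge.py | grep -E "ee_pos|wrist"; done
echo '{"motion": [[-0.002,0,-0.00005,0,0,0],[0,0,0,0,0,0],[0,0,0,0,0,0]]}' | python3 nudge.py | grep -E "ee_pos|wrist|rot"
python3 - <<'E'
from h import *
I=ctrl.capture("scene");h,s,v=cv2.split(cv2.cvtColor(I,cv2.COLOR_BGR2HSV))
M=ctrl.camera_model("scene")
for c in comps((h>100)&(h<130)&(s>150)&(v>60),8):
    if 220<cen(c)[0]<350: print(cv2.boundingRect(c),cv2.contourArea(c),plane(M,[cen(c)],.03))
E
```

```text
ee_pos: [0.4753, 0.0443, 0.0785]
wrist_force: [3.9, 0.5, 8.8]
ee_pos: [0.4734, 0.0438, 0.0785]
tool_rot: [179.9, -1.7, 11.8]
wrist_force: [3.2, 0.8, 9.1]
(308, 172, 7, 10) 19.5 [[0.44625097 0.05821539 0.03      ]]
(294, 171, 5, 8) 8.5 [[0.45765831 0.02030963 0.03      ]]
```

```bash
echo '{"motion": [[-0.002,0,-0.00005,0,0,0],[0,0,0,0,0,0],[0,0,0,0,0,0]]}' | python3 nudge.py | grep -E "ee_pos|wrist"
echo '{"motion": [[-0.002,0,-0.00005,0,0,0],[0,0,0,0,0,0],[0,0,0,0,0,0]]}' | python3 nudge.py | grep -E "ee_pos|wrist"
```

```text
ee_pos: [0.4729, 0.0436, 0.0791]
wrist_force: [5.9, 1.8, 10.1]
ee_pos: [0.4725, 0.0434, 0.0797]
wrist_force: [9.0, 3.3, 12.1]
```

```bash
echo '{"motion": [[0.0035,0,-0.003,0,-2.5,0],[0.0035,0,-0.004,0,-2.5,0],[0.0035,0,-0.004,0,-2.5,0],[0.0035,0,-0.004,0,-2.5,0],[0.0035,0,-0.004,0,-2.5,0],[0.0035,0,-0.004,0,-2.5,0],[0,0,0,0,0,0],[0,0,0,0,0,0]]}' | python3 nudge.py - 110| grep -E "ee_pos|wrist|rot"
echo '{"motion": [[-0.002,0,-0.01,0,0,0],[-0.002,0,-0.01,0,0,0],[-0.002,0,-0.02,0,0,0],[-0.004,0,-0.02,0,0,0],[-0.004,0,-0.03,0,0,0],[-0.004,0,-0.03,0,0,0],[0,0,-0.02,0,0,0],[0,0,0,0,0,0]]}' | python3 nudge.py | grep -E "ee_pos|wrist|rot"
echo '{"motion": [[0,0,0,0,0,0],[0,0,0,0,0,0],[0,0,0,0,0,0]]}' | python3 nudge.py | grep -E "ee_pos|wrist|rot"
python3 - <<'E'
from h import *
for n in("scene","top"):
  I=ctrl.capture(n);h,s,v=cv2.split(cv2.cvtColor(I,cv2.COLOR_BGR2HSV));M=ctrl.camera_model(n);cv2.imwrite(f"pics/{n}7.png",I)
  for c in comps((h>100)&(h<130)&(s>150)&(v>60),8):
    if 200<cen(c)[0]<350: print(n,cv2.boundingRect(c),cv2.contourArea(c),plane(M,[cen(c)],.16),plane(M,[cen(c)],.02))
E
```

```text
ee_pos: [0.4902, 0.048, 0.0974]
tool_rot: [-180.0, 13.5, 11.8]
wrist_force: [-0.7, -0.4, -4.5]
ee_pos: [0.5069, 0.0509, 0.244]
tool_rot: [179.9, 12.9, 11.8]
wrist_force: [0.9, 0.2, -3.0]
ee_pos: [0.5037, 0.0509, 0.2371]
tool_rot: [-180.0, 13.7, 11.8]
wrist_force: [-0.1, 0.1, -4.2]
scene (309, 141, 9, 13) 25.5 [[0.4502452  0.05842408 0.16      ]] [[0.34696105 0.02867174 0.02      ]]
top (268, 275, 13, 21) 92.5 [[0.40255662 0.01620744 0.16      ]] [[0.40595041 0.01855718 0.02      ]]
```

The wrist load has gone from about -2.2 N with the empty scoop to -4.2 N, so both pucks (0.18 kg) are aboard. Next I work out the carry and tip rows.

```bash
cat > tip.py <<'E'
from h import *
import sys
np.set_printoptions(suppress=True,precision=4)
c=np.array([.483,-.3425])
def lippose(phi,yaw,off,z):   # phi: lip-down tilt deg
    y=np.radians(yaw);ex=np.r_[np.cos(y),np.sin(y),0];p=np.radians(phi);up=np.r_[0,0,1]
    xs=np.cos(p)*ex+np.sin(p)*up;zs=-np.sin(p)*ex+np.cos(p)*up
    L=np.r_[c,0]+off*ex+z*up
    return L+.125*xs+.0715*zs, R.from_euler("xyz",[180,-phi,yaw],degrees=True)
def delta(p,r,p2,r2):
    return np.round(np.r_[r.inv().apply(p2-p),(r.inv()*r2).as_rotvec(degrees=True)],4)
s=ctrl.sense();p=s["ee_pos"];r=R.from_euler("xyz",s["tool_rot"],degrees=True)
E
python3 - <<'E'
from tip import *
yaw=-20
q,_=lippose(0,yaw,.02,.16)
t=np.r_[q[:2],p[2]];print("target",t,np.linalg.norm(t[:2]),"translate",delta(p,r,t,r))
r2=R.from_euler("xyz",[180,13.7,yaw],degrees=True);print("yaw",delta(t,r,t,r2))
r3=R.from_euler("xyz",[180,0,yaw],degrees=True);print("level+lower",delta(t,r2,lippose(0,yaw,.02,.13)[0],r3))
M=ctrl.camera_model("top");print("bottle top/base",plane(M,[(396,134)],.2),plane(M,[(383,160)],0))
E
```

```text
target [ 0.6193 -0.3921  0.2373] 0.7329489382824048 translate [ 0.0215  0.4572 -0.0055  0.      0.      0.    ]
yaw [ 0.      0.      0.      7.4918 -0.0238 30.9007]
level+lower [ 0.0085 -0.      0.0348  0.     13.7    -0.    ]
bottle top/base [[ 0.7469 -0.2585  0.2   ]] [[ 0.7382 -0.2643  0.    ]]
```

```bash
echo '{"motion": [[0.0013,0.01,-0.0003,0,0,0],[0.0013,0.02,-0.0003,0,0,0],[0.0013,0.03,-0.0003,0,0,0],[0.0013,0.03,-0.0003,0,0,0],[0.0013,0.03,-0.0003,0,0,0],[0.0013,0.03,-0.0003,0,0,0],[0.0013,0.03,-0.0003,0,0,0],[0.0013,0.03,-0.0003,0,0,0]]}' | python3 nudge.py | grep -E "ee_pos|wrist|rot"
echo '{"motion": [[0.0013,0.03,-0.0003,0,0,0],[0.0013,0.03,-0.0003,0,0,0],[0.0013,0.03,-0.0003,0,0,0],[0.0013,0.03,-0.0003,0,0,0],[0.0013,0.03,-0.0003,0,0,0],[0.0013,0.03,-0.0003,0,0,0],[0.0013,0.03,-0.0003,0,0,0],[0.0013,0.025,-0.0003,0,0,0]]}' | python3 nudge.py | grep -E "ee_pos|wrist|rot"
echo '{"motion": [[0,0.015,0,0,0,0],[0,0.007,0,0,0,0],[0,0,0,0.94,0,3.86],[0,0,0,0.94,0,3.86],[0,0,0,0.94,0,3.86],[0,0,0,0.94,0,3.86]]}' | python3 nudge.py | grep -E "ee_pos|wrist|rot"
echo '{"motion": [[0,0,0,0.94,0,3.86],[0,0,0,0.94,0,3.86],[0,0,0,0.94,0,3.86],[0,0,0,0.94,0,3.86],[0,0,0,0,0,0],[0,0,0,0,0,0]]}' | python3 nudge.py | grep -E "ee_pos|wrist|rot"
python3 - <<'E'
from tip import *
I=ctrl.capture("top");cv2.imwrite("pics/t8.png",I);print(ctrl.sense()["joint_positions"])
a,b=lippose(0,-20,.02,.13);print("level",delta(p,r,a,b))
seq=[(0,.13),(20,.12),(34,.10),(48,.075),(58,.06)]
for (f,z),(g,w) in zip(seq,seq[1:]):
    P=lippose(f,-20,.02,z);Q=lippose(g,-20,.02,w);print(f,g,delta(*P,*Q),Q[0])
E
```

```text
ee_pos: [0.5582, -0.1546, 0.2378]
tool_rot: [-180.0, 13.6, 11.8]
wrist_force: [1.0, -0.1, -3.2]
ee_pos: [0.6161, -0.3831, 0.2371]
tool_rot: [-179.9, 13.6, 11.7]
wrist_force: [0.8, -0.6, -3.7]
ee_pos: [0.6207, -0.4026, 0.2369]
tool_rot: [-179.9, 13.6, -4.3]
wrist_force: [-0.1, 0.6, -3.9]
ee_pos: [0.6208, -0.4027, 0.2372]
tool_rot: [-179.9, 13.6, -19.9]
wrist_force: [-0.5, -0.4, -3.2]
[-37.2054  58.0215  17.2919  -4.4132 117.6485  71.0621]
level [ 0.0035 -0.0094  0.0359 -0.1057 13.6144  0.0953]
0 20 [-0.032  -0.     -0.0284  0.     20.      0.    ] [ 0.5892 -0.3812  0.2299]
20 34 [-0.0279 -0.     -0.0093 -0.     14.      0.    ] [ 0.5616 -0.3711  0.2292]
34 48 [-0.035  -0.     -0.0074  0.     14.      0.    ] [ 0.5305 -0.3598  0.2157]
48 58 [-0.0255  0.     -0.0106  0.     10.      0.    ] [ 0.5071 -0.3513  0.2039]
```

```bash
echo '{"motion": [[0.0009,-0.0024,0.009,0,3.4,0],[0.0009,-0.0024,0.009,0,3.4,0],[0.0009,-0.0024,0.009,0,3.4,0],[0.0009,-0.0024,0.009,0,3.4,0],[0,0,0,0,0,0],[0,0,0,0,0,0]]}' | python3 nudge.py | grep -E "ee_pos|wrist|rot"
echo '{"motion": [[-0.008,0,-0.0071,0,5,0],[-0.008,0,-0.0071,0,5,0],[-0.008,0,-0.0071,0,5,0],[-0.008,0,-0.0071,0,5,0],[-0.014,0,-0.0047,0,7,0],[-0.014,0,-0.0047,0,7,0],[-0.0175,0,-0.0037,0,7,0],[-0.0175,0,-0.0037,0,7,0]]}' | python3 nudge.py | grep -E "ee_pos|wrist|rot"
echo '{"motion": [[-0.0128,0,-0.0053,0,5,0],[-0.0128,0,-0.0053,0,5,0],[0,0,0,0,0,0],[0,0,0,0,0,0],[0,0,0,0,0,0]]}' | python3 nudge.py | grep -E "ee_pos|wrist|rot"
python3 - <<'E'
from tip import *
for n in("scene","top"):
  I=ctrl.capture(n);h,s,v=cv2.split(cv2.cvtColor(I,cv2.COLOR_BGR2HSV));M=ctrl.camera_model(n);cv2.imwrite(f"pics/{n}9.png",I)
  for c in comps((h>100)&(h<130)&(s>150)&(v>60),8):
    print(n,cv2.boundingRect(c),cv2.contourArea(c),plane(M,[cen(c)],.03)[0])
E
```

```text
ee_pos: [0.6221, -0.3915, 0.2028]
tool_rot: [-179.9, 0.1, -19.9]
wrist_force: [-0.3, -0.5, -3.5]
ee_pos: [0.5562, -0.3596, 0.2194]
tool_rot: [-178.5, -40.6, -19.3]
wrist_force: [2.0, 0.6, -1.8]
ee_pos: [0.5482, -0.3525, 0.2147]
tool_rot: [-177.5, -45.5, -19.4]
wrist_force: [0.2, -0.7, -1.5]
scene (521, 136, 15, 56) 367.5 [0.1971 0.6034 0.03  ]
scene (177, 117, 22, 30) 416.0 [ 0.4364 -0.327   0.03  ]
top (33, 414, 4, 6) 9.5 [0.096  0.5907 0.03  ]
top (26, 354, 16, 39) 418.0 [0.2024 0.6016 0.03  ]
top (402, 258, 25, 32) 519.5 [ 0.4418 -0.3276  0.03  ]
```

```bash
echo '{"motion": [[0.01,0,-0.002,0,0,0],[0.02,0,-0.01,0,0,0],[0.02,0,-0.015,0,0,0],[0.02,0,-0.02,0,0,0],[0.02,0,-0.02,0,0,0],[0,0,0,0,0,0],[0,0,0,0,0,0]]}' | python3 nudge.py | grep -E "ee_pos|wrist|rot"
python3 - <<'E'
from tip import *
print(ctrl.sense()["joint_positions"])
a=ctrl.capture("scene");b=ctrl.capture("top");w=ctrl.capture("wrist")
r_=lambda im:cv2.resize(im,(260,300))
cv2.imwrite("pics/c10.png",cv2.hconcat([r_(a[85:205,120:224]),r_(b[190:320,360:473]),r_(w[:,140:504])]))
E
```

```text
ee_pos: [0.561, -0.3599, 0.3269]
tool_rot: [-177.6, -45.6, -19.4]
wrist_force: [-0.1, 0.1, -3.3]
[-50.4093  12.3116  97.3402  41.2804  37.7288  32.0108]
```

View pics/c10.png

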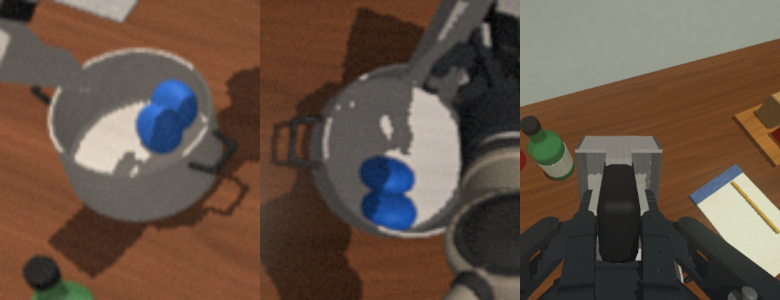

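Both pucks lie in the bucket (top crop (385,175) and (388,210)), the scoop is empty in the gripper, and the bucket is standing in place. Now I return the scoop.

Run:
```python
from tip import *
r2=R.from_euler("xyz",[180,0,-19.4],degrees=True);print(delta(p,r,p,r2))
r3=R.from_euler("xyz",[180,0,8],degrees=True);print(delta(p,r2,p,r3))
t=np.array([.521,.3217,p[2]]);m=np.array([.56,-.05,p[2]]);print(delta(p,r3,m,r3),delta(m,r3,t,r3))
```

```text
[  0.       0.       0.      -2.4969 -45.2443   0.8538]
[  0.    0.    0.    0.    0.  -27.4]
[ 0.043  -0.3058 -0.      0.      0.      0.    ] [ 0.0131 -0.3735 -0.      0.      0.      0.    ]
```

```bash
echo '{"motion": [[0,0,0,-0.36,-6.46,0.12],[0,0,0,-0.36,-6.46,0.12],[0,0,0,-0.36,-6.46,0.12],[0,0,0,-0.36,-6.46,0.12],[0,0,0,-0.36,-6.46,0.12],[0,0,0,-0.36,-6.46,0.12],[0,0,0,-0.36,-6.46,0.12],[0,0,0,0,0,0]]}' | python3 nudge.py | grep -E "ee_pos|wrist|rot"
echo '{"motion": [[0,0,0,0,0,-6.85],[0,0,0,0,0,-6.85],[0,0,0,0,0,-6.85],[0,0,0,0,0,-6.85],[0,0,0,0,0,0],[0,0,0,0,0,0]]}' | python3 nudge.py | grep -E "ee_pos|wrist|rot"
echo '{"motion": [[0.0048,-0.034,0,0,0,0],[0.0048,-0.034,0,0,0,0],[0.0048,-0.034,0,0,0,0],[0.0048,-0.034,0,0,0,0],[0.0048,-0.034,0,0,0,0],[0.0048,-0.034,0,0,0,0],[0.0048,-0.034,0,0,0,0],[0.0048,-0.034,0,0,0,0]]}' | python3 nudge.py | grep -E "ee_pos|wrist|rot"
echo '{"motion": [[0.0048,-0.034,0,0,0,0],[0.0013,-0.037,0,0,0,0],[0.0013,-0.037,0,0,0,0],[0.0013,-0.037,0,0,0,0],[0.0013,-0.037,0,0,0,0],[0.0013,-0.037,0,0,0,0],[0.0013,-0.037,0,0,0,0],[0.0013,-0.037,0,0,0,0]]}' | python3 nudge.py | grep -E "ee_pos|wrist|rot"
echo '{"motion": [[0.0013,-0.037,0,0,0,0],[0.0013,-0.037,0,0,0,0],[0.0013,-0.037,0,0,0,0],[0,0,0,0,0,0],[0,0,0,0,0,0]]}' | python3 nudge.py | grep -E "ee_pos|wrist|rot"
python3 - <<'E'
from tip import *
r3=R.from_euler("xyz",[180,0,8],degrees=True);print(s["joint_positions"],delta(p,r,np.array([.521,.3217,.12]),r3))
E
```

```text
ee_pos: [0.563, -0.3586, 0.3189]
tool_rot: [-179.8, -0.6, -19.2]
wrist_force: [0.4, -1.1, -4.4]
ee_pos: [0.5606, -0.3585, 0.3234]
tool_rot: [179.5, -1.2, 8.0]
wrist_force: [0.2, -0.1, -2.9]
ee_pos: [0.5598, -0.0823, 0.3223]
tool_rot: [179.5, -1.2, 7.9]
wrist_force: [0.9, -0.4, -2.1]
ee_pos: [0.5317, 0.2098, 0.3201]
tool_rot: [179.6, -1.2, 7.9]
wrist_force: [0.8, 0.3, -3.1]
ee_pos: [0.5197, 0.3202, 0.3185]
tool_rot: [179.5, -1.1, 8.2]
wrist_force: [-0.5, -0.6, -3.1]
[ 24.8424  25.9494  63.9966  -0.7557  89.1462 106.6608] [-0.0022 -0.0029  0.1985  0.462  -1.0871  0.1869]
```

```bash
echo '{"motion": [[-0.0011,-0.0015,0.033,0.46,-1.09,0.19],[-0.0011,-0.0014,0.033,0,0,0],[0,0,0.033,0,0,0],[0,0,0.033,0,0,0],[0,0,0.033,0,0,0],[0,0,0.0335,0,0,0],[0,0,0,0,0,0],[0,0,0,0,0,0]]}' | python3 nudge.py | grep -E "ee_pos|wrist|rot"
echo '{"motion": [[0,0,0.02,0,0,0],[0,0,0.015,0,0,0],[0,0,0.005,0,0,0],[0,0,0,0,0,0],[0,0,0,0,0,0],[0,0,0,0,0,0]]}' | python3 nudge.py | grep -E "ee_pos|wrist|rot"
```

```text
ee_pos: [0.5182, 0.3192, 0.1199]
tool_rot: [179.9, 0.2, 7.8]
wrist_force: [-0.6, 0.5, -2.2]
ee_pos: [0.5199, 0.3211, 0.0829]
tool_rot: [-180.0, -0.2, 7.9]
wrist_force: [-0.2, 0.7, -2.7]
```

```bash
echo '{"motion": [[0,0,0.0015,0,0,0],[0,0,0,0,0,0],[0,0,0,0,0,0]]}' | python3 nudge.py | grep -E "ee_pos|wrist|rot"
echo '{"motion": [[0,0,0.001,0,0,0],[0,0,0,0,0,0],[0,0,0,0,0,0]]}' | python3 nudge.py | grep -E "ee_pos|wrist|rot"
```

```text
ee_pos: [0.5188, 0.3208, 0.0797]
tool_rot: [180.0, -0.0, 8.0]
wrist_force: [-0.6, 0.3, -2.9]
ee_pos: [0.5186, 0.3207, 0.0782]
tool_rot: [180.0, 0.0, 8.0]
wrist_force: [-0.4, 0.4, -2.2]
```

```bash
echo '{"motion": [[0,0,0.0015,0,0,0],[0,0,0,0,0,0],[0,0,0,0,0,0]]}' | python3 nudge.py | grep -E "ee_pos|wrist"
echo '{"motion": [[0,0,0.001,0,0,0],[0,0,0,0,0,0],[0,0,0,0,0,0]]}' | python3 nudge.py | grep -E "ee_pos|wrist"
echo '{"motion": [[0,0,0,0,0,0],[0,0,0,0,0,0],[0,0,0,0,0,0],[0,0,0,0,0,0],[0,0,0,0,0,0],[0,0,0,0,0,0],[0,0,0,0,0,0],[0,0,0,0,0,0]]}' | python3 nudge.py .085
echo '{"motion": [[0,0,-0.02,0,0,0],[0,0,-0.03,0,0,0],[0,0,-0.04,0,0,0],[0,0,-0.04,0,0,0],[0,0,-0.02,0,0,0],[0,0,0,0,0,0],[0,0,0,0,0,0],[0,0,0,0,0,0]]}' | python3 nudge.py
python3 - <<'E'
from h import *
m=ctrl.camera_model("wrist");I=ctrl.capture("wrist");cv2.imwrite("pics/w11.png",I);np.save("w11.npy",m["world_from_camera"])
g=cv2.cvtColor(I,cv2.COLOR_BGR2HSV);k=(g[...,1]<60)&(g[...,2]>60);k[290:]=0
# bright scoop component near image centre: corners
for c in comps(k,300):
    q=cen(c)
    if 180<q[0]<380: print(cv2.boundingRect(c),cv2.approxPolyDP(cv2.convexHull(c),4,True)[:,0].tolist())
T=ctrl.capture("top");h,s,v=cv2.split(cv2.cvtColor(T,cv2.COLOR_BGR2HSV));M=ctrl.camera_model("top")
for c in comps((h>100)&(h<130)&(s>150)&(v>60),100): print("blue",cv2.boundingRect(c),cv2.contourArea(c),plane(M,[cen(c)],.03)[0])
cv2.imwrite("pics/t11.png",T)
E
```

```text
ee_pos: [0.5187, 0.3208, 0.077]
wrist_force: [0.2, -0.2, -0.2]
ee_pos: [0.5191, 0.3209, 0.0765]
wrist_force: [1.6, 0.1, 5.9]
time: 24.43
ee_pos: [0.5186, 0.3207, 0.0757]
tool_rot: [180.0, 0.0, 8.0]
wrist_force: [0.3, -0.4, -1.0]
finger_gap: 0.0851
grip_force: 0.0
time: 25.1
ee_pos: [0.518, 0.3205, 0.2245]
tool_rot: [179.9, 0.1, 8.0]
wrist_force: [-0.3, -0.4, 0.3]
finger_gap: 0.085
grip_force: 0.0
(243, 132, 87, 134) [[329, 133], [326, 194], [304, 265], [251, 265], [243, 163], [292, 133]]
(308, 0, 101, 25) [[408, 0], [384, 19], [367, 24], [308, 10], [310, 0]]
blue (26, 354, 16, 39) 416.0 [0.20271681 0.60170115 0.03      ]
blue (404, 258, 24, 32) 521.0 [ 0.44115076 -0.32992217  0.03      ]
```

Run:
```python
from h import *
W=dict(ctrl.camera_model("wrist"));W["world_from_camera"]=np.load("w11.npy")
L=plane(W,[(251,265.5),(304.5,265.5)],.0065);l=L.mean(0)[:2];d=L[0]-L[1];a=np.arctan2(d[1],d[0])-np.pi/2
o=l+.075*np.array([np.cos(a),np.sin(a)]);print("lip w",np.linalg.norm(d),"yaw",np.degrees(a),"origin",o,"off tray",o-[.4713,.3147])
M=ctrl.camera_model("top");A=cv2.imread("pics/top0.png");B=cv2.imread("pics/t11.png")
for n,(x,y,w,h) in dict(bucket=(360,210,130,90),mug=(155,130,50,50),tumbler=(255,108,42,50),bottle=(365,120,45,50)).items():
    f=lambda I:np.float32(cv2.cvtColor(I[y:y+h,x:x+w],cv2.COLOR_BGR2GRAY))
    print(n,"shift px",cv2.phaseCorrelate(f(A),f(B)))
h,s,v=cv2.split(cv2.cvtColor(B,cv2.COLOR_BGR2HSV));c=[c for c in comps((h>100)&(h<130)&(s>150)&(v>60),100) if cen(c)[0]>380][0]
for z in(.02,.05):
    P=plane(M,c[:,0],z)[:,:2];print(z,"pucks x",P.min(0),P.max(0))
print(ctrl.sense()["time"])
```

```text
lip w 0.07453227688500459 yaw 7.917379356562809 origin [0.47108732 0.31334196] off tray [-0.00021268 -0.00135804]
bucket shift px ((0.40239274070238196, 0.1603237781469673), 0.6622738611354749)
mug shift px ((-0.053546528035457897, 0.05079046589986547), 0.9412672325134277)
tumbler shift px ((0.5259731901449314, -0.0152667984872501), 0.9247336853875054)
bottle shift px ((0.4902314711861102, 0.11779592116536719), 0.9382736947801378)
0.02 pucks x [ 0.40294978 -0.36073723] [ 0.47972498 -0.30382149]
0.05 pucks x [ 0.40228781 -0.35299033] [ 0.477393   -0.29731262]
25.2
```

```bash
python3 -c "
from cell import ctrl
print(ctrl.hand_in())"
```

```text
the job is handed in; nothing more can be done
None
```

The job is handed in at 25 s (limit 72 s), verdict not shown: both pucks are in the upright bucket, the scoop lies about 1 mm off the tray's middle with its handle up, and the bucket, mug, tumbler and bottle haven't measurably moved.

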